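# Wring a gauge-block stack for the microscope's focus check

### The job

For the measuring microscope's focus check, turn its rotary table one click so that the anvil comes out from under the objective to the front, lift the red protective cover off the anvil onto the blocks' pad, and wring all the gauge blocks lying on the pad onto the anvil into one stack, thickest at the bottom, thinnest on top. Lay each block flat on the face below so that it overlaps only partly, hanging out by about a third on the side away from the upright stop, then slide it in to the stop until the two faces cover each other completely and squarely. When the stack is complete, turn the table back one click so that it stands under the objective, let go, and neither bump the objective with the arm nor disturb the specimen cups.

Things in the scene. Friction and masses are not known exactly. Their poses are not given: they have to be found in the camera images.
- turntable (a joint): turn of the dark round rotary table (236 mm across, top 56 mm above the bench), rad, growing clockwise from above. Clicks: 0 = anvil at the front, robot side (loading); 2.094 = anvil under the objective (start); -2.094 = spare, anvil far right. Stops at +-2.35. The detent takes about 3 N at a knob; it pulls back for the first half of a 120 degree step, then on to the next click
- axis (a point): centre of the turntable's top surface, on its upright axis, 56 mm above the bench; its axes turn with the table: the anvil lies along its -x, 75 mm from the axis, and knob_far along its +x
- knob_left (a point): top centre of one of three upright round hand knobs (aluminium, black grip) on the table's rim for turning it: 14 mm across, 40 mm tall, top 96 mm above the bench, 106 mm from the axis, 120 degrees apart. This one is 60 degrees from the anvil, on the left seen from the robot while the anvil is at the front. Take a knob from above and lead it round the axis
- knob_right (a point): top centre of the like knob 60 degrees from the anvil on its other side (right, while the anvil is at the front)
- knob_far (a point): top centre of the like knob opposite the anvil
- anvil (a point): lapped steel anvil fixed on the table, 24 x 24 mm, 12 mm high. Origin: centre of its face, 68 mm above the bench; z up, x level to the table's axis, y square to x. On its +x side stands an aluminium stop 16 mm wide (fingers pass beside it), 10 thick, 48 tall above the face, its flat at x = 12.2 mm: a block slid along +x against it is flush with the anvil
- objective: the microscope's fixed black objective with a yellow ring, 34 mm across, over the viewing place; its lens 158 mm above the bench (90 mm above the anvil's face). Origin on the optical axis, 20 mm above the lens. Tube (46 mm across) and camera go on above it to 400 mm; the arm and column stand beyond it, far left of the table
- pad: thin fixed teal rest pad, 215 x 215 x 4 mm, on which the blocks lie; origin at the centre of its underside
- cover: the anvil's loose red plastic protective cover, 20 g: a 23 x 23 x 4 mm plate with an upright round grip, 12 mm across and 18 mm tall, on its middle. Origin: centre of its underside, z up along the grip. It starts on the anvil's face
- block18: loose steel square gauge block, face 24 x 24 mm, 18 mm thick, about 81 g, bright, a dark round mark in the middle of each large face. Origin: the middle of the block; z across the thickness (upright as it starts, flat on the pad), x and y square to its sides. Either large face may be wrung. None if absent in this start
- block14: loose steel square gauge block, face 24 x 24 mm, 14 mm thick, about 63 g, bright, a dark round mark in the middle of each large face. Origin: the middle of the block; z across the thickness (upright as it starts, flat on the pad), x and y square to its sides. Either large face may be wrung. None if absent in this start
- block11: loose steel square gauge block, face 24 x 24 mm, 11 mm thick, about 49 g, bright, a dark round mark in the middle of each large face. Origin: the middle of the block; z across the thickness (upright as it starts, flat on the pad), x and y square to its sides. Either large face may be wrung. None if absent in this start
- block8: loose steel square gauge block, face 24 x 24 mm, 8 mm thick, about 36 g, bright, a dark round mark in the middle of each large face. Origin: the middle of the block; z across the thickness (upright as it starts, flat on the pad), x and y square to its sides. Either large face may be wrung. None if absent in this start
- cup_green: bystander: a closed specimen cup with a green screw lid, 66 mm across the lid, 75 mm tall, standing upright on the bench; origin at the centre of its base
- cup_red: bystander: a closed specimen cup with a red screw lid, 66 mm across the lid, 75 mm tall, standing upright on the bench; origin at the centre of its base
- cup_blue: bystander: a closed specimen cup with a blue screw lid, 66 mm across the lid, 75 mm tall, standing upright on the bench; origin at the centre of its base

How it is judged:
By the outcome, as a careful person would: the job done as asked, in the order asked, and still so for the second after the job is handed in, with the robot touching nothing.
Of block18, block14, block11, block8 only 3 to 4 are there at a start; the rules pass over those that are not, and their reading is None.
At some moment in a run one of block18, block14, block11, block8 may be knocked a few centimetres aside while the robot is not near it.
Once in a run the grip may slacken for a moment while it holds something.
It also fails if it takes over 210 s, if anything falls off the work surface, if the arm or the gripper's body presses on something with over 40 N, if the wrist force passes 120 N, or if a joint passes its speed limit or range.

### The arm

A 6-joint arm with a two-finger parallel gripper is mounted at the origin on the work surface. World frame = base frame: x ahead of the robot, y to its left, z up, the work surface at z = 0. Lengths are in m, angles in rad, forces in N, time in s.
With the tool pointing down it reaches from about 0.25 to 0.8 m from the base axis. Payload 8.5 kg.
Tool frame: the origin (TCP) lies midway between the tips of the shut fingers; the grasp point (between the pads) lies 19 mm behind it; z points along the fingers, y is the line along which they close (so a half turn about z gives the same grasp; the last joint's range is limited). The gripper opens to 85 mm and grips with 20 to 120 N. Pads are 22 mm wide; open, the fingers measure 114 mm over their backs; the gripper's body (76 mm by 85 mm) begins 54 mm behind the grasp point. The pads swing forward as they close: fully open they stand 13 mm farther back than shut.
Start: joints at [-1.311, 0.238, -0.013, 1.319, 0, 1.571], TCP at [0.135, -0.507, 0.231] pointing down, gripper open.
Joint ranges: [-2.66, 2.66], [-1.03, 1.9], [-1.14, 1.46], [-1.82, 2.27], [-1.45, 1.34], [-3.14, 3.14]. Speed limits (rad/s): [2.22, 2.22, 2.79, 3.14, 3.14, 3.14].

### API

Orientations are given as [roll, pitch, yaw] about the fixed x, y, z axes, in that order (R = Rz(yaw) Ry(pitch) Rx(roll)).
In Python, from rig import ctrl, cams, masks_of gives the robot as it stands. Calls block until the motion is done:
- ctrl.reach(position, orientation): joint-space move of the TCP to a pose.
- ctrl.movel(position, frame=None, rate=0.15, until_force=None): straight line of the TCP; frame=None keeps the orientation; rate is the mean speed in m/s. With until_force (N) it stops when the force on the tool has changed by that much, and returns True; else False.
- ctrl.move_j(angles): joint-space move.
- ctrl.gripper_open() and ctrl.gripper_close(newtons=None): open the fingers fully, or close them until they stop; newtons is the grip in N (None keeps the last).
- ctrl.dwell(seconds).
- ctrl.solve_ik(position, orientation): joint angles nearest the present ones, or None.
- ctrl.observe(): the state.
- cams.get_image(name): name is "scene" or "top" or "wrist"; returns a dict with "frame" (420x560x3 uint8, red, green, blue), "z_map" (420x560 float32, m along the optical axis (not along the pixel's ray), 0 where there is no reading), "fx", "fy", "cx", "cy" (pixels), "camera_from_world" (4x4, takes a point from world to camera coordinates); the wrist camera has in their place "hand_eye" (4x4, takes a point from camera to tool coordinates, whose origin is the TCP and whose axes are the flange's). Camera axes: x right, y up, looking along -z (the intrinsics and any distortion apply to the point x, -y, -z); pixel columns grow to the right and rows downward; lengths in m; the calibration is good to about 2 mm. A picture is of the moment at which its call begins: read the wrist's pose just before it.
A pose or a line that the arm cannot do raises ctrl.IKError and nothing moves.
- ctrl.job_done(): hands the job in; it is judged then, once.
Trained networks look in a picture, given as the dict that the camera call returned (one of the last four; its "shot" number tells which), for a name from the list of things; names that differ only in an ending like _2 or _b are one class to them, and where a whole thing is asked for, a point or a joint stands for the part that bears it (a point fixed in the world has none). Each returns a list of dicts, best first, with "confidence" (0 to 1); they miss things now and then, are a little off and sometimes report something else, mostly with a low value. They report only what shows in the picture. A call takes as long as a camera call.
- masks_of(picture, label): "pixels" (420x560 bool, what is visible of it) and "bbox" ([left, top, right, bottom] in pixels, round what is visible of it).
The state is a dict: "time_s": time; "joint_positions": joint angles; "dq": joint speeds; "effort": joint torques, N m; "ee_pos": TCP position; "tcp_rot": TCP orientation; "force": force on the tool from outside, world axes, zero at the start; "ft_torque": the same for the moment, N m; "gripper_width": finger opening in m; "gripper_force": force on a finger pad.
Only numpy, scipy, OpenCV 4.12 (cv2) and the standard library are available. Lean on these libraries where they do the work, as an engineer would, in place of code of your own. Each camera call takes 0.05 s, during which the arm holds its last target. There are 200 camera calls.

## Working session

There is one attempt and no reset: what is moved stays moved. The work goes in short steps, each a Python script; the robot and the scene stay as the last script left them, time stands still between calls to the robot, and variables do not carry over. Pictures are saved under pics/ and viewed, at most 14 in all, crops included, and the job is handed in when it is done.

```bash
ls; mkdir -p pics
cat > h.py <<'E'
import numpy as np, cv2
from rig import ctrl, cams, masks_of
def world_map(p, T=None):
    """HxWx3 world points of a picture; T = camera-to-world"""
    if T is None: T=np.linalg.inv(np.array(p["camera_from_world"]))
    z=p["z_map"]; v,u=np.mgrid[:z.shape[0],:z.shape[1]]
    c=np.stack([(u-p["cx"])/p["fx"]*z,-(v-p["cy"])/p["fy"]*z,-z],-1)
    w=c@T[:3,:3].T+T[:3,3]; w[z<=0]=np.nan
    return w
def save(p,n): cv2.imwrite(f"pics/{n}.png",p["frame"][:,:,::-1])
E
python3 - <<'E'
from h import *
s=ctrl.observe(); print(s)
for n in ("scene","top"):
    p=cams.get_image(n); save(p,n+"0"); w=world_map(p)
    print(n,{k:(v if not hasattr(v,'shape') or v.size<20 else v.shape) for k,v in p.items() if k not in("frame","z_map")})
    for l in ["turntable","knob_left","anvil","objective","pad","cover","block18","block14","block11","block8","cup_green","cup_red","cup_blue"]:
        for m in masks_of(p,l)[:2]:
            q=w[m["pixels"]]; q=q[~np.isnan(q[:,0])]
            if len(q): print(l,round(m["confidence"],2),np.round(m["bbox"]),m["pixels"].sum(),np.round(np.median(q,0),4),"min",np.round(np.percentile(q,3,axis=0),3),"max",np.round(np.percentile(q,97,axis=0),3))
E
```

```text
pics
{'time_s': 0.0, 'joint_positions': array([-1.31101806e+00,  2.38788059e-01, -1.42519203e-02,  1.31918805e+00,
        3.32075083e-05,  1.57079626e+00]), 'dq': array([-0.00173924, -0.00062768, -0.00068644, -0.00073234, -0.00019564,
        0.00026696]), 'effort': array([ 3.07702858e-04, -5.38782907e+01,  3.46437335e+01,  1.85708905e-02,
       -1.43550270e-06,  3.22074463e-06]), 'ee_pos': array([ 0.13475954, -0.50698661,  0.23067471]), 'tcp_rot': array([-3.14016095e+00, -3.32075742e-05,  2.59778286e-01]), 'force': array([-0.54853176,  0.43823839,  1.08954777]), 'ft_torque': array([ 0.01259982, -0.05073077, -0.00273781]), 'gripper_force': 0.0, 'gripper_width': 0.08564994201356176}
scene {'fx': 496.2571935842504, 'fy': 496.2571935842504, 'cx': 276.6660774738885, 'cy': 212.4998724961513, 'camera_from_world': array([[-0.6661102 ,  0.74549192, -0.02321616,  0.36497569],
       [-0.45536553, -0.38183056,  0.8042684 ,  0.18039268],
       [ 0.59071096,  0.54630323,  0.59381256, -1.56984407],
       [ 0.        ,  0.        ,  0.        ,  1.        ]]), 'shot': 1}
turntable 0.7 [265. 21
[... 2769 characters left out ...]
.66  0.229 0.067]
anvil 0.68 [202. 177. 286. 261.] 5205 [0.5556 0.1259 0.0569] min [0.458 0.027 0.05 ] max [0.663 0.229 0.066]
cup_green 0.64 [162. 253. 185. 277.] 484 [0.4211 0.314  0.0765] min [0.394 0.288 0.011] max [0.45  0.345 0.081]
cup_red 0.68 [366. 155. 394. 181.] 480 [ 0.7086 -0.2583  0.0761] min [ 0.681 -0.29   0.001] max [ 0.742 -0.233  0.08 ]
cup_red 0.21 [203. 176. 284. 262.] 4956 [0.5547 0.1262 0.057 ] min [0.458 0.03  0.053] max [0.66  0.226 0.065]
cup_blue 0.92 [315. 134. 339. 158.] 429 [ 0.7657 -0.1046  0.0762] min [ 0.739 -0.135  0.03 ] max [ 0.796 -0.078  0.081]
cup_blue 0.56 [202. 179. 284. 261.] 5000 [0.5546 0.1265 0.057 ] min [0.458 0.03  0.052] max [0.66  0.229 0.066]
```

Run:
```python
import cv2,numpy as np
a=cv2.imread("pics/scene0.png");b=cv2.imread("pics/top0.png")
A=cv2.resize(a[160:310,130:450],None,fx=2.5,fy=2.5,interpolation=cv2.INTER_CUBIC)
B=cv2.resize(b[120:300,150:410],(390,225),interpolation=cv2.INTER_CUBIC)
cv2.imwrite("pics/a1.png",A); 
B=cv2.resize(b[120:300,150:410],None,fx=3,fy=3,interpolation=cv2.INTER_CUBIC)
cv2.imwrite("pics/b1.png",B)
```

```text
(no output)
```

View pics/a1.png

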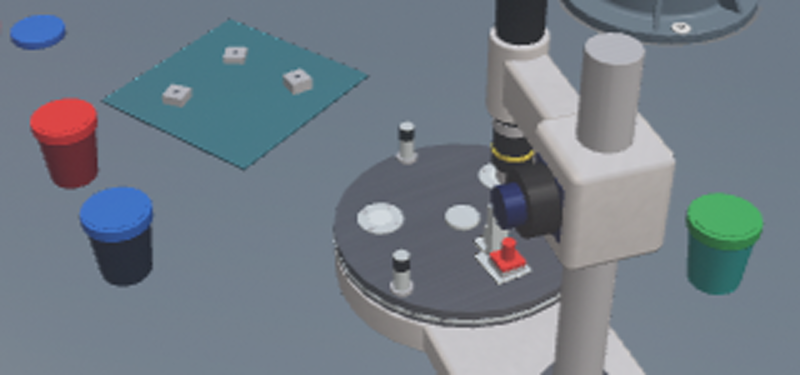

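View pics/b1.png

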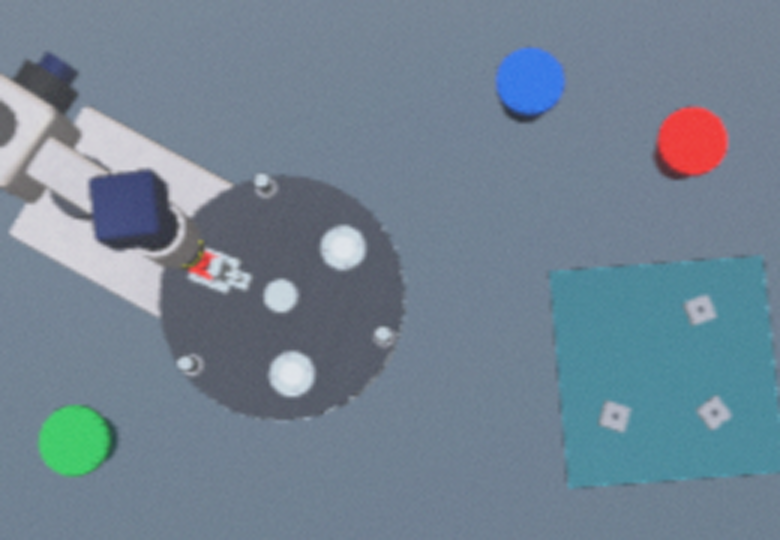

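The top view shows three blocks on the teal pad, around crop px (700,310), (615,415) and (715,412). The red-covered anvil is under the objective at upper left, and the free knob is at front-left (190,363). Next I'll look closer with the wrist camera.

```bash
cat >> h.py <<'E'
from scipy.spatial.transform import Rotation as R
from scipy import ndimage
def wrist():
    s=ctrl.observe(); T=np.eye(4); T[:3,:3]=R.from_euler('xyz',s["tcp_rot"]).as_matrix(); T[:3,3]=s["ee_pos"]
    p=cams.get_image("wrist"); return p, world_map(p,T@np.array(p["hand_eye"]))
def down(yaw): return [np.pi,0,yaw]
def blobs(w,zlo,zhi,minpx=20,box=None):
    m=(w[...,2]>zlo)&(w[...,2]<zhi)
    if box: m&=(w[...,0]>box[0])&(w[...,0]<box[1])&(w[...,1]>box[2])&(w[...,1]<box[3])
    L,n=ndimage.label(m); out=[]
    for i in range(1,n+1):
        q=w[L==i]
        if len(q)>=minpx: out.append(q)
    return out
def rect(q):
    """centre, sizes, yaw (mod 90deg, in -45..45) of top points"""
    (c,sz,a)=cv2.minAreaRect((q[:,:2]*1000).astype(np.float32))
    a=(a+45)%90-45
    return np.array(c)/1000,np.array(sz),np.radians(a)
def st(): s=ctrl.observe(); print("t",round(s["time_s"],1),"tcp",np.round(s["ee_pos"],4),np.round(s["tcp_rot"],3),"F",np.round(s["force"],1),"w",round(s["gripper_width"],4),"gf",round(s["gripper_force"],1)); return s
PADBOX=(.37,.63,-.37,-.12)
def find_blocks(w):
    r=[]
    for q in blobs(w,.0085,.03,30,PADBOX):
        z=np.percentile(q[:,2],60); t=q[abs(q[:,2]-z)<.0025]
        c,sz,a=rect(t); r.append((round(z,4),np.round(c,4),np.round(np.median(t[:,:2],0),4),np.round(sz,1),round(a,3),len(t)))
    return r
E
python3 - <<'E'
from h import *
ctrl.reach([.42,-.24,.30],down(0)); 
p,w=wrist(); save(p,"w1"); print(np.round(p["hand_eye"],3),p["fx"]); st()
print("pad z",np.nanmedian(w[(abs(w[...,0]-.5)<.1)&(abs(w[...,1]+.24)<.1)][:,2]))
for b in find_blocks(w): print(b)
ctrl.reach([.36,.08,.28],down(0)); p,w=wrist(); save(p,"w2"); st()
for q in blobs(w,.086,.104,15,(.4,.7,0,.27)): c,r=cv2.minEnclosingCircle((q[:,:2]*1000).astype(np.float32)); print("knob?",np.round(c,1),round(r,1),len(q),q[:,2].max())
print("table z",np.nanmedian(w[(abs(w[...,0]-.5)<.05)&(abs(w[...,1]-.1)<.05)][:,2]))
E
```

```text
[[-0.     0.961  0.278  0.071]
 [ 1.     0.     0.001 -0.   ]
 [ 0.001  0.278 -0.961 -0.143]
 [ 0.     0.     0.     1.   ]] 339.38605801901343
t 2.9 tcp [ 0.4196 -0.2407  0.2998] [-3.142e+00  0.000e+00 -1.000e-03] F [-1.1 -0.8  0.6] w 0.0855 gf 0.0
pad z 0.36047233390366856
(np.float64(0.0159), array([ 0.5548, -0.2804]), array([ 0.5546, -0.2805]), array([24.1, 24.2]), np.float64(0.369), 472)
(np.float64(0.0128), array([ 0.454 , -0.2924]), array([ 0.454 , -0.2925]), array([24.2, 24.1]), np.float64(0.648), 382)
(np.float64(0.0188), array([ 0.4495, -0.1944]), array([ 0.4497, -0.1944]), array([23.9, 24.1]), np.float64(-0.302), 385)
t 7.5 tcp [0.36 0.08 0.28] [-3.142 -0.    -0.   ] F [ 0.5  0.2 -0.1] w 0.0853 gf 0.0
knob? [522.   30.5] 7.2 267 0.099447548494221
knob? [493.7 211.2] 7.5 306 0.09895031039593855
table z 0.0568345085695533
```

Blocks on the pad, from their top heights, are 14, 11 and 8 mm. The two near knobs are 183 mm apart, as they should be, which puts the axis at about (0.560, 0.129) with the front bearing turned 8.9°. Now I'll turn the table.

```bash
cat >> h.py <<'E'
AX=np.array([.5602,.1291]); PSI=np.arctan2(28.3,180.7)
def kpos(phi): a=PSI-phi; return AX+.106*np.array([-np.cos(a),-np.sin(a)])
KO=np.radians(-20); KZ=.070
def lead(p0,p1,n=10,rate=.08):
    for f in np.linspace(p0,p1,n+1)[1:]:
        k=kpos(f); ctrl.movel([*k,KZ],down(PSI-f+KO),rate=rate)
def take_knob(phi):
    k=kpos(phi); o=down(PSI-phi+KO)
    ctrl.reach([*k,.17],o); ctrl.movel([*k,KZ],rate=.15)
    ctrl.gripper_close(40); return st()
E
python3 - <<'E'
from h import *
R60=np.radians(60)
s=take_knob(R60)
if s["gripper_width"]>.008:
    lead(R60,-R60); st()
E
```

```text
t 10.3 tcp [0.4937 0.2118 0.0702] [-3.141  0.    -1.241] F [-2.   0.6  3.2] w 0.0125 gf 39.1Traceback (most recent call last):
  File "<stdin>", line 5, in <module>
  File "h.py", line 43, in lead
    k=kpos(f); ctrl.movel([*k,KZ],down(PSI-f+KO),rate=rate)
               ~~~~~~~~~~^^^^^^^^^^^^^^^^^^^^^^^^^^^^^^^^^^
rig.IKError: the arm cannot follow that straight line within its joint ranges
```

Run:
```python
from h import *
s=st(); print(np.round(s["joint_positions"],2))
for off in (-20,0,20):
  for d in (60,48,30,0,-30,-60):
    f=np.radians(d); q=ctrl.solve_ik([*kpos(f),KZ],down(PSI-f+np.radians(off))); print(off,d,None if q is None else np.round(q,2))
```

```text
t 12.8 tcp [0.4606 0.0903 0.0702] [3.14e+00 2.00e-03 1.30e-02] F [-5.4 -1.9 10.6] w 0.0126 gf 40.4
[ 0.19  0.26 -0.43  0.88 -0.   -2.96]
-20 60 [ 0.4   0.36 -0.27  0.94  0.   -1.5 ]
-20 48 [ 0.39  0.33 -0.32  0.92  0.   -1.72]
-20 30 [ 0.35  0.29 -0.38  0.9   0.   -2.08]
-20 0 [ 0.24  0.26 -0.43  0.88  0.   -2.71]
-20 -30 [ 0.13  0.28 -0.4   0.89  0.    2.94]
-20 -60 [ 0.06  0.34 -0.31  0.92  0.    2.35]
0 60 [ 0.4   0.36 -0.27  0.94  0.   -1.84]
0 48 [ 0.39  0.33 -0.32  0.92  0.   -2.07]
0 30 [ 0.35  0.29 -0.38  0.9   0.   -2.43]
0 0 [ 0.24  0.26 -0.43  0.88  0.   -3.05]
0 -30 [ 0.13  0.28 -0.4   0.89  0.    2.59]
0 -60 [ 0.06  0.34 -0.31  0.92  0.    2.  ]
20 60 [ 0.4   0.36 -0.27  0.94  0.   -2.19]
20 48 [ 0.39  0.33 -0.32  0.92  0.   -2.42]
20 30 [ 0.35  0.29 -0.38  0.9   0.   -2.77]
20 0 [ 0.24  0.26 -0.43  0.88  0.    2.88]
20 -30 [ 0.13  0.28 -0.4   0.89  0.    2.24]
20 -60 [ 0.06  0.34 -0.31  0.92  0.    1.65]
```

Joint 6 runs towards its limit in this flip, so I'll finish the last 48° with constant yaw. The knob is round and the detent now pulls onward. I'll use the flipped tool yaw from here on.

```bash
sed -i 's/^KO=.*/KO=np.pi; KZ=.070/' h.py
python3 - <<'E'
from h import *
for d in (-24,-36,-48,-60):
    ctrl.movel([*kpos(np.radians(d)),KZ],rate=.06)
s=st(); ctrl.gripper_open(); st(); ctrl.movel([*s["ee_pos"][:2],.2])
a=AX-.075*np.array([np.cos(PSI),np.sin(PSI)])
ctrl.reach([*(a+np.array([.08,-.0])),.25],down(np.pi+PSI)); p,w=wrist(); save(p,"w3"); st()
for q in blobs(w,.086,.104,15,(.4,.7,0,.27)): c,r=cv2.minEnclosingCircle((q[:,:2]*1000).astype(np.float32)); print("blob",np.round(c,1),round(r,1),len(q),q[:,2].max())
# red cover, grip top and plate; anvil
f=p["frame"].astype(int); red=(f[...,0]>110)&(f[...,1]<70)&(f[...,2]<80)
q=w[red]; q=q[~np.isnan(q[:,0])]; print(len(q),np.round(np.nanmin(q,0),4),np.round(np.nanmax(q,0),4))
t=q[q[:,2]>.084]; print("grip",np.round(t.mean(0),4),len(t)); t=q[abs(q[:,2]-.072)<.004]; print("plate",rect(t))
print("pred anvil",a)
E
```

```text
t 14.9 tcp [0.5225 0.0306 0.0701] [-3.141e+00 -1.000e-03  1.600e-02] F [2.9 4.2 4.5] w 0.0123 gf 40.2
t 15.6 tcp [0.522  0.0302 0.07  ] [3.142 0.    0.016] F [0.2 0.4 0.3] w 0.0855 gf 0.0
t 19.3 tcp [0.566  0.1174 0.2499] [-3.142 -0.    -2.986] F [ 0.3  0.1 -1. ] w 0.0854 gf 0.0
blob [484.  117.7] 5.8 159 0.09251836571990701
blob [521.7  30. ] 7.5 271 0.09879002605453635
blob [494.1 211.2] 7.4 289 0.09879056657693386
blob [664.6 145. ] 7.7 217 0.09827054242476713
643 [0.4714 0.1055 0.0708] [0.496  0.1298 0.0925]
grip [0.4841 0.1176 0.0905] 161
plate (array([0.48387964, 0.11777457]), array([22.55638885, 22.27665901]), np.float64(0.11140096050439606))
pred anvil [0.48610321 0.11749547]
```

View pics/w3.png

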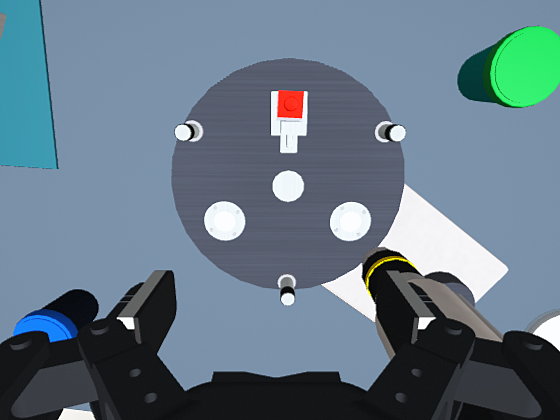

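The table is on click 0: the anvil is at the front at px (290,110), its stop points to the axis, and the cover is on it. Next I'll lift the cover onto a free corner of the pad.

```bash
sed -i 's/^AX=.*/AX=np.array([.5601,.1288]); PSI=.1535/' h.py
cat >> h.py <<'E'
EX=np.array([np.cos(PSI),np.sin(PSI)]); EY=np.array([-np.sin(PSI),np.cos(PSI)]); AN=AX-.075*EX
AO=down(np.pi+PSI)
E
python3 - <<'E'
from h import *
g=np.array([.4841,.1176])-.003*EX
s=ctrl.observe()["ee_pos"]; ctrl.movel([.48,.10,.25])
ctrl.reach([*g,.16],AO); ctrl.movel([*g,.0755],rate=.1); ctrl.gripper_close(30); s=st()
if s["gripper_width"]>.006:
    ctrl.movel([*g,.15]); st()
    t=np.array([.562,-.183])
    ctrl.reach([*t,.10],AO); st(); ctrl.movel([*t,.03]); print(ctrl.movel([*t,.008],rate=.03,until_force=4)); st()
    ctrl.gripper_open(); ctrl.movel([*t,.15]); 
    ctrl.reach([.56,-.24,.28],down(np.pi)); p,w=wrist(); save(p,"w4")
    for b in find_blocks(w): print(b)
    st()
E
```

```text
t 22.2 tcp [0.4812 0.1172 0.0756] [-3.142  0.    -2.988] F [-1.1  0.3  2.9] w 0.0104 gf 29.2
t 22.8 tcp [0.4808 0.1171 0.1494] [-3.142e+00 -1.000e-03 -2.988e+00] F [-0.5 -0.2  0. ] w 0.0105 gf 29.2
t 24.0 tcp [ 0.5619 -0.182   0.1   ] [ 3.141 -0.    -2.987] F [ 0.   0.7 -0.2] w 0.0102 gf 29.2
True
t 25.3 tcp [ 0.5619 -0.183   0.0117] [ 3.142 -0.    -2.988] F [-1.7  0.2  4.8] w 0.0106 gf 29.7
(np.float64(0.0188), array([ 0.4489, -0.1949]), array([ 0.4487, -0.1949]), array([24.1, 24.1]), np.float64(-0.307), 508)
(np.float64(0.0129), array([ 0.4536, -0.293 ]), array([ 0.4533, -0.2929]), array([24.1, 24.1]), np.float64(0.641), 484)
(np.float64(0.0158), array([ 0.5543, -0.2809]), array([ 0.5538, -0.2811]), array([24. , 24.2]), np.float64(0.359), 398)
(np.float64(0.0148), array([ 0.5617, -0.1839]), array([ 0.5607, -0.1847]), array([ 4.8, 11.7]), np.float64(0.489), 10)
t 27.7 tcp [ 0.5596 -0.2398  0.2785] [ 3.141e+00 -2.000e-03 -3.141e+00] F [ 0.6 -0.4 -0.1] w 0.0856 gf 0.0
```

View pics/w4.png

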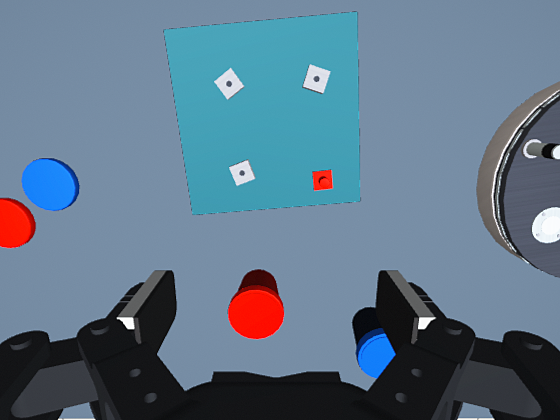

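The cover stands on the pad at px (322,180) and the three blocks are untouched. Now I'll pin down the anvil with a close look and a light squeeze.

Run:
```python
from h import *
c=AN+.075*EX
ctrl.reach([*(AN-.06*EX),.25],AO); ctrl.reach([*(AN+.03*EX),.20],AO); ctrl.dwell(.2); p,w=wrist(); save(p,"w5"); st()
def loc(q): d=q-AN; return np.stack([d@EX,d@EY],-1)*1000
m=(abs(w[...,2]-.069)<.0035)
m[np.isnan(w[...,0])]=0
l=loc(np.nan_to_num(w[...,:2])); m&=(abs(l)<30).all(-1)
L,n=ndimage.label(m); k=np.argmax(np.bincount(L[m])); q=w[L==k]
c2,sz,a=rect(q); print("anvil face",np.round(loc(c2),2),sz,a,"z",np.median(q[:,2]),len(q), "ext",np.percentile(l[L==k],[1,99],axis=0).round(1))
m=(abs(w[...,2]-.117)<.006)&(abs(l)<40).all(-1); c2,sz,a=rect(w[m]); print("stop top",np.round(loc(c2),2),sz,a,np.median(w[m][:,2]))
g=AN-.003*EX
ctrl.movel([*g,.12],AO); ctrl.movel([*g,.064],rate=.08); 
s=st(); ctrl.gripper_close(20); s=st(); print("Fy",(s["force"][:2]@EX).round(2),(s["force"][:2]@EY).round(2),s["ft_torque"].round(3))
```

```text
t 29.9 tcp [0.5154 0.1217 0.2009] [ 3.141e+00  1.000e-03 -2.988e+00] F [-0.8 -0.1  0.9] w 0.0852 gf 0.0
anvil face [ 0.28 -0.13] [24.60290337 23.8983345 ] 0.15837912213339383 z 0.0687218502434421 912 ext [[-11.9 -11.9]
 [ 12.4  11.8]]
stop top [17.22 -0.06] [10.4781189 16.0515461] 0.14626593365225016 0.1165433803301423
t 31.4 tcp [0.4834 0.1169 0.0644] [ 3.142e+00  1.000e-03 -2.988e+00] F [-0.5 -0.3 -0. ] w 0.0853 gf 0.0
t 32.0 tcp [0.4831 0.1168 0.0643] [-3.141  0.    -2.988] F [-0.1 -2.3  3.7] w 0.023 gf 21.1
Fy -0.41 -2.28 [-0.222  0.216 -0.07 ]
```

View pics/w5.png

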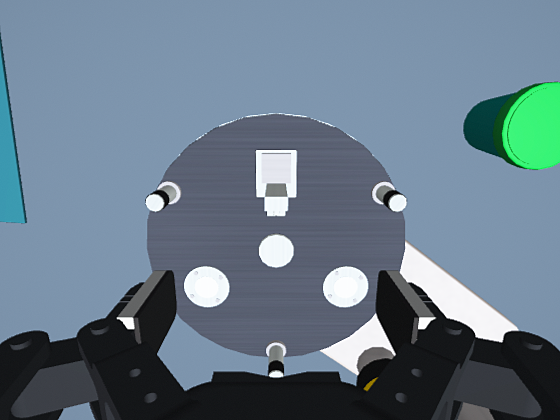

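The measured anvil agrees with my model within 0.3 mm. I'll refine its y with the squeeze, then fetch block 14 and place it.

```bash
cat >> h.py <<'E'
def look_blocks():
    ctrl.reach([.56,-.24,.22],down(np.pi)); ctrl.dwell(.15); p,w=wrist()
    return p,[b for b in find_blocks(w) if b[-1]>100]
def pick(thick,grip=60):
    p,bs=look_blocks(); top=.0048+thick
    b=min(bs,key=lambda b:abs(b[0]-top)); print(b)
    assert abs(b[0]-top)<.0012
    y=b[4]+np.pi
    if b[4]>.5: y-=np.pi/2   # keep the joint 6 comfortable
    c=b[1]; o=down(y)
    ctrl.reach([*c,.08],o); ctrl.movel([*c,.006],rate=.1); ctrl.gripper_close(grip); s=st()
    assert abs(s["gripper_width"]-.024)<.004
    ctrl.movel([*c,.06],rate=.1); return st()
def place(face,yo,tip=.002):
    """face: height of the face below; tip above block bottom"""
    A=AN+yo*EY
    ctrl.reach([*(A-.03*EX),.15],AO); s=st(); assert abs(s["gripper_width"]-.024)<.004
    q=A-.008*EX
    ctrl.movel([*q,face+.02],rate=.12); hit=ctrl.movel([*q,face+tip-.003],rate=.02,until_force=5); s=st()
    z=s["ee_pos"][2]; print("contact",hit,"z err mm",(z-face-tip)*1e3)
    return z
def slide(z,yo,to=.002,force=15):
    A=AN+yo*EY
    hit=ctrl.movel([*(A+to*EX),z-.0005],rate=.02,until_force=force); s=st()
    d=s["ee_pos"][:2]-A; print("slide hit",hit,"x,y mm",(d@EX*1e3).round(2),(d@EY*1e3).round(2))
E
python3 - <<'E'
from h import *
g=AN-.003*EX
for d in (-.0003,):
    ctrl.movel([*(g+d*EY),.064],rate=.02); s=ctrl.observe(); print(d,(s["force"][:2]@EY).round(2),s["ft_torque"][2].round(3),((s["ee_pos"][:2]-AN)@EY*1e3).round(2))
ctrl.gripper_open(); ctrl.movel([*g,.15]); 
pick(.014); z=place(.068,-.0002)
E
```

```text
-0.0003 -0.38 0.005 -0.21
(np.float64(0.0188), array([ 0.449 , -0.1949]), array([ 0.4489, -0.195 ]), array([24. , 24.1]), np.float64(-0.307), 705)
t 37.5 tcp [ 0.4492 -0.195   0.0065] [-3.142e+00  1.000e-03  2.835e+00] F [-1.3  0.6  5.9] w 0.0219 gf 59.1
t 38.2 tcp [ 0.4487 -0.1948  0.0596] [ 3.142 -0.     2.835] F [ 0.3 -0.1 -0.7] w 0.0224 gf 58.8
t 39.4 tcp [0.4563 0.1119 0.1495] [-3.141e+00 -1.000e-03 -2.989e+00] F [-0.4 -0.2 -1.1] w 0.0222 gf 58.8
t 40.9 tcp [0.478  0.1159 0.0704] [-3.142 -0.    -2.988] F [-0.9  0.1  7.7] w 0.022 gf 59.6
contact True z err mm 0.4254255668033908
```

```bash
cat >> h.py <<'E'
YO=-.0003
def loc(q): d=np.asarray(q)-AN; return np.stack([d@EX,d@EY],-1)*1000
def check(top,name=None):
    """look at the stack's top face"""
    ctrl.reach([*(AN+.03*EX),top+.135],AO); ctrl.dwell(.15); p,w=wrist()
    l=loc(np.nan_to_num(w[...,:2])); m=(abs(w[...,2]-top-.0006)<.003)&(abs(l)<25).all(-1)
    L,n=ndimage.label(m); k=np.argmax(np.bincount(L[m])); c,sz,a=rect(w[L==k])
    print("top face",loc(c).round(2),sz.round(1),"yaw err",round(a-PSI,3),"z",np.median(w[L==k][:,2]).round(4),"ext",np.percentile(l[L==k],[1,99],axis=0).round(1).tolist())
    if name: save(p,name)
E
python3 - <<'E'
from h import *
z=ctrl.observe()["ee_pos"][2]
slide(z,YO)
ctrl.gripper_open(); st(); s=ctrl.observe()["ee_pos"]; ctrl.movel([*s[:2],.15]); check(.082,"w6")
E
```

```text
t 41.2 tcp [0.4783 0.116  0.0704] [ 3.141 -0.004 -2.988] F [-0.7  0.5  6.6] w 0.0225 gf 59.6
slide hit True x,y mm -7.81 0.11
t 41.8 tcp [0.4777 0.1158 0.07  ] [-3.142 -0.005 -2.988] F [ 0.7 -0.2  0.2] w 0.0853 gf 0.0
top face [-7.68  0.05] [24.3 23.8] yaw err 0.0 z 0.0827 ext [[-19.8, -11.7], [4.3, 11.9]]
```

```bash
python3 -c "
import cv2; a=cv2.imread('pics/w6.png')[100:260,180:380]; cv2.imwrite('pics/w6c.png',cv2.resize(a,None,fx=3.5,fy=3.5,interpolation=2))"
```

```text
(no output)
```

View pics/w6c.png

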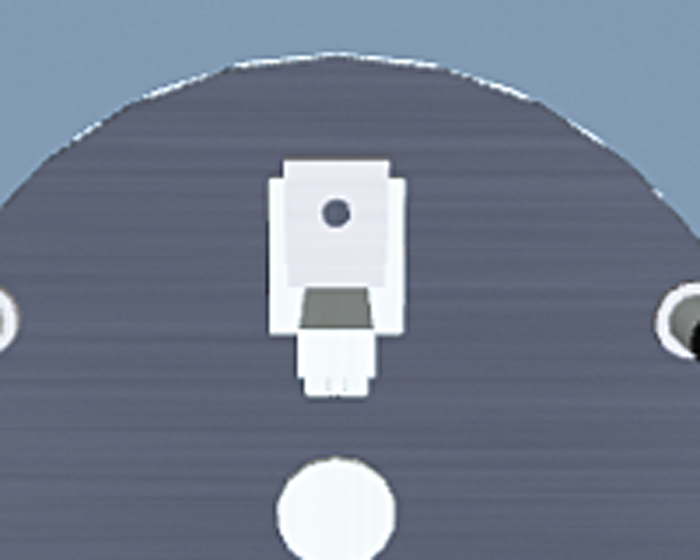

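The block lies flat with about a third hanging out (mark at crop px (336,212)), but the slide stopped almost at once on the force threshold. I'll regrip and slide in small steps, watching the force.

```bash
cat >> h.py <<'E'
def steps(x0,x1,z,yo=YO,fmax=45,n=None,dx=.001):
    """slide in small steps, stop when the force along x rises at the stop"""
    A=AN+yo*EY
    for x in np.arange(x0+dx,x1+1e-6,dx):
        ctrl.movel([*(A+x*EX),z],rate=.03); s=ctrl.observe(); f=s["force"]; d=loc(s["ee_pos"][:2])
        print("cmd",round(x*1e3,1),"at",d.round(2),"z",s["ee_pos"][2].round(4),"Fx,Fy,Fz",(f[:2]@EX).round(1),(f[:2]@EY).round(1),f[2].round(1),"w",round(s["gripper_width"],4))
        if abs(f[:2]@EX)>fmax or (x>-.002 and abs(f[:2]@EX)>25): return x
E
python3 - <<'E'
from h import *
A=AN+YO*EY-.0078*EX
ctrl.movel([*A,.11],AO); ctrl.movel([*A,.0708],rate=.08); ctrl.gripper_close(60); st()
steps(-.0078,.002,.0706)
E
```

```text
t 45.3 tcp [0.4784 0.1159 0.0712] [ 3.141e+00  1.000e-03 -2.988e+00] F [-1.5 -0.2  4.6] w 0.0224 gf 59.0
cmd -6.8 at [-7.62 -0.28] z 0.0712 Fx,Fy,Fz -5.8 -0.2 11.8 w 0.0225
cmd -5.8 at [-7.37 -0.26] z 0.0712 Fx,Fy,Fz -8.6 0.2 15.0 w 0.0224
cmd -4.8 at [-6.44 -0.3 ] z 0.0712 Fx,Fy,Fz -8.2 0.0 15.5 w 0.0222
cmd -3.8 at [-5.4  -0.29] z 0.0712 Fx,Fy,Fz -8.7 0.5 14.9 w 0.0221
cmd -2.8 at [-4.39 -0.29] z 0.0712 Fx,Fy,Fz -8.6 -0.4 14.4 w 0.0223
cmd -1.8 at [-3.38 -0.28] z 0.0712 Fx,Fy,Fz -7.9 0.1 14.0 w 0.0224
cmd -0.8 at [-2.32 -0.3 ] z 0.0712 Fx,Fy,Fz -8.0 0.0 14.1 w 0.0228
cmd 0.2 at [-1.35 -0.29] z 0.0712 Fx,Fy,Fz -10.1 0.0 13.7 w 0.0223
cmd 1.2 at [-0.37 -0.31] z 0.0712 Fx,Fy,Fz -10.1 0.1 14.2 w 0.0222
```

Run:
```python
from h import *
steps(.0012,.0062,.0706)
ctrl.dwell(.2); ctrl.gripper_open(); st(); s=ctrl.observe()["ee_pos"]; ctrl.movel([*s[:2],.15]); check(.082)
```

```text
cmd 2.2 at [ 0.42 -0.29] z 0.0712 Fx,Fy,Fz -9.5 -0.2 15.6 w 0.0223
cmd 3.2 at [ 0.45 -0.3 ] z 0.0712 Fx,Fy,Fz -12.2 0.1 18.0 w 0.0224
cmd 4.2 at [ 0.49 -0.33] z 0.0712 Fx,Fy,Fz -17.1 0.5 21.8 w 0.0219
cmd 5.2 at [ 0.49 -0.31] z 0.0711 Fx,Fy,Fz -21.4 0.7 26.0 w 0.0221
cmd 6.2 at [ 0.48 -0.36] z 0.0711 Fx,Fy,Fz -24.6 0.3 30.2 w 0.0224
t 49.6 tcp [0.4922 0.118  0.0705] [ 3.142 -0.    -2.988] F [ 0.6 -0.2  0.6] w 0.0853 gf 0.0
top face [0.32 0.03] [24.4 23.7] yaw err -0.009 z 0.0827 ext [[-11.7, -11.8], [12.3, 11.8]]
```

Block 14 is flush with the anvil: its face centre is at (0.32, 0.03) mm, against (0.28, -0.13) for the anvil. Next is block 11.

```bash
sed -i 's/(x>-.002 and abs(f\[:2\]@EX)>25)/(x>.001 and abs(f[:2]@EX)>17)/' h.py
cat > stk.py <<'E'
import sys
from h import *
t,face=float(sys.argv[1]),float(sys.argv[2])
pick(t); z=place(face,YO)
steps(-.008,.0062,z-.0005,dx=.002)
ctrl.dwell(.2); ctrl.gripper_open(); st(); s=ctrl.observe()["ee_pos"]; ctrl.movel([*s[:2],face+.07]); check(face+t,"s%d"%(t*1000))
E
python3 stk.py .011 .082
```

```text
(np.float64(0.0158), array([ 0.5544, -0.2809]), array([ 0.5543, -0.2806]), array([24.2, 24.5]), np.float64(0.367), 542)
t 54.5 tcp [ 0.5546 -0.2811  0.0065] [-3.141  0.    -2.775] F [-0.7 -0.7  5.4] w 0.0223 gf 59.4
t 55.2 tcp [ 0.5541 -0.2808  0.0595] [ 3.141 -0.    -2.775] F [-0.4  0.6 -1.1] w 0.0223 gf 58.9
t 56.8 tcp [0.4568 0.112  0.1498] [-3.141 -0.    -2.989] F [-0.1 -0.1 -0.8] w 0.0217 gf 58.9
t 58.2 tcp [0.4779 0.1158 0.0844] [-3.142 -0.    -2.988] F [-0.9 -0.9  6.3] w 0.0221 gf 59.5
contact True z err mm 0.3639991717088609
cmd -6.0 at [-7.   -0.29] z 0.0843 Fx,Fy,Fz -6.5 -0.7 12.8 w 0.0218
cmd -4.0 at [-5.3 -0.3] z 0.0843 Fx,Fy,Fz -6.4 -0.1 13.7 w 0.0221
cmd -2.0 at [-3.28 -0.28] z 0.0844 Fx,Fy,Fz -7.0 0.1 14.0 w 0.0221
cmd 0.0 at [-1.25 -0.3 ] z 0.0844 Fx,Fy,Fz -8.0 -0.2 13.9 w 0.0221
cmd 2.0 at [ 0.39 -0.29] z 0.0843 Fx,Fy,Fz -8.8 -0.7 14.9 w 0.0219
cmd 4.0 at [ 0.45 -0.31] z 0.0843 Fx,Fy,Fz -16.2 -0.8 21.7 w 0.0217
cmd 6.0 at [ 0.5  -0.35] z 0.0842 Fx,Fy,Fz -24.4 -0.2 30.2 w 0.0218
t 60.8 tcp [0.492  0.1179 0.0837] [-3.141e+00 -2.000e-03 -2.988e+00] F [-0.5  0.2  1.1] w 0.0852 gf 0.0
top face [0.31 0.01] [24.6 23.7] yaw err -0.011 z 0.0937 ext [[-11.8, -11.8], [12.4, 11.8]]
```

```bash
python3 stk.py .008 .093; python3 -c "
import cv2; a=cv2.imread('pics/s8.png')[60:260,140:420]; cv2.imwrite('pics/s8c.png',cv2.resize(a,None,fx=2.8,fy=2.8,interpolation=2))"
```

```text
(np.float64(0.0128), array([ 0.4889, -0.3178]), array([ 0.4889, -0.3177]), array([24.2, 24.2]), np.float64(0.636), 622)
t 65.8 tcp [ 0.489  -0.3179  0.0065] [3.141e+00 1.000e-03 2.207e+00] F [-1.6  0.8  5.5] w 0.0219 gf 59.0
t 66.5 tcp [ 0.4887 -0.3176  0.0596] [-3.141 -0.     2.207] F [-0.7  0.3 -1.1] w 0.0215 gf 58.8
t 68.1 tcp [0.4567 0.1118 0.1498] [-3.141 -0.    -2.99 ] F [-0.  -0.1 -0.1] w 0.0218 gf 58.8
t 69.5 tcp [0.478  0.1158 0.0954] [-3.142 -0.    -2.988] F [-1.  -1.1  5.5] w 0.0217 gf 59.5
contact True z err mm 0.41906681774718685
cmd -6.0 at [-6.75 -0.29] z 0.0954 Fx,Fy,Fz -6.6 -0.2 11.5 w 0.0217
cmd -4.0 at [-5.12 -0.3 ] z 0.0954 Fx,Fy,Fz -7.2 -0.7 12.6 w 0.0215
cmd -2.0 at [-3.12 -0.28] z 0.0954 Fx,Fy,Fz -7.8 -0.3 13.1 w 0.0215
cmd 0.0 at [-1.07 -0.27] z 0.0954 Fx,Fy,Fz -6.7 -0.8 11.9 w 0.0219
cmd 2.0 at [ 0.   -0.27] z 0.0953 Fx,Fy,Fz -10.4 0.7 15.7 w 0.0219
cmd 4.0 at [ 0.08 -0.34] z 0.0953 Fx,Fy,Fz -17.1 0.4 21.8 w 0.0217
t 71.8 tcp [0.4901 0.1177 0.0949] [-3.141e+00 -1.000e-03 -2.988e+00] F [ 0.3 -0.4  0.4] w 0.0856 gf 0.0
top face [0.36 0.03] [24.4 23.8] yaw err -0.0 z 0.1017 ext [[-11.8, -11.8], [12.3, 11.8]]
```

View pics/s8c.png

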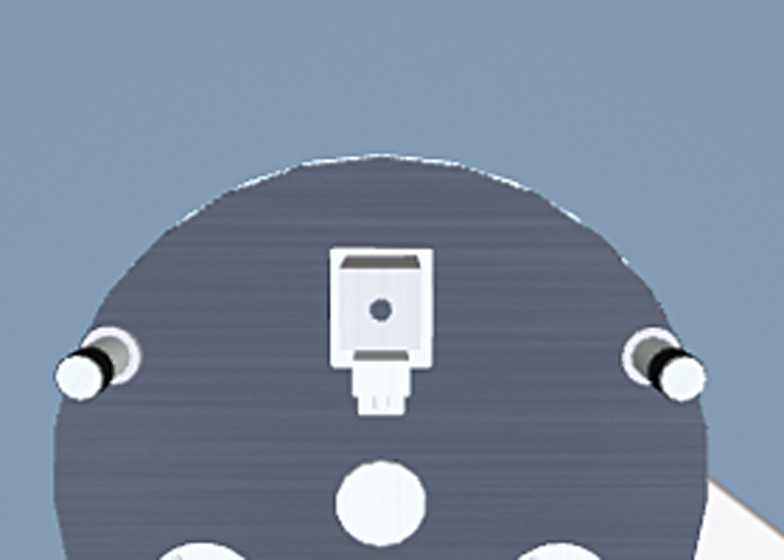

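The stack is complete and square, with the top mark at crop px (382,310). Block 8 had been knocked aside, and the fresh look before the pick caught it. Now I'll turn back one click.

Run:
```python
from h import *
R60=np.radians(60)
s=take_knob(-R60); print(np.round(s["joint_positions"],2))
assert s["gripper_width"]>.008
lead(-R60,R60,n=12,rate=.06); ctrl.dwell(.3); s=st()
ctrl.gripper_open(); ctrl.dwell(.5); st()
ctrl.movel([*s["ee_pos"][:2],.15]); ctrl.movel([.36,.12,.2]); st()
ctrl.reach([.30,.0,.30],down(np.pi))
p=cams.get_image("scene"); save(p,"scene9"); w=world_map(p)
a=p["frame"][195:300,250:365]; cv2.imwrite("pics/sc9.png",cv2.resize(a,None,fx=5,fy=5,interpolation=2)[:,:,::-1])
p=cams.get_image("top"); w=world_map(p); save(p,"top9")
for q in blobs(w,.08,.104,4,(.4,.7,0,.27)): print(np.round(np.median(q,0),3),len(q))
for l in ("cup_green","cup_red","cup_blue"): m=masks_of(p,l)[0]; print(l,m["confidence"],m["bbox"])
```

```text
t 75.6 tcp [0.5218 0.03   0.0703] [-3.141  0.    -1.941] F [-1.1 -0.1  4.3] w 0.0125 gf 39.2
[ 0.06  0.34 -0.31  0.92  0.   -1.14]
t 81.4 tcp [0.4938 0.2108 0.0703] [3.141e+00 1.000e-03 2.253e+00] F [ 0.5 -0.3  7.7] w 0.0127 gf 39.9
t 82.6 tcp [0.4937 0.2114 0.07  ] [-3.142 -0.     2.248] F [-0.1  0.5 -0.1] w 0.0851 gf 0.0
t 84.6 tcp [0.3605 0.1203 0.1998] [ 3.142 -0.     2.248] F [-0.2  0.4  0. ] w 0.0855 gf 0.0
[0.664 0.145 0.096] 24
[0.584 0.195 0.101] 34
[0.578 0.178 0.084] 16
[0.522 0.031 0.096] 21
[0.493 0.212 0.096] 27
cup_green 0.93 [163.6, 255.0, 185.3, 277.5]
cup_red 0.83 [364.8, 155.4, 391.2, 181.2]
cup_blue 0.97 [315.0, 134.4, 338.6, 159.4]
```

View pics/sc9.png

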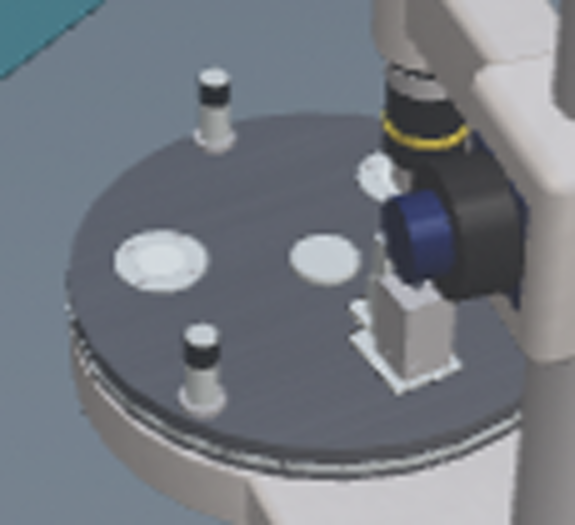

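View pics/top9.png

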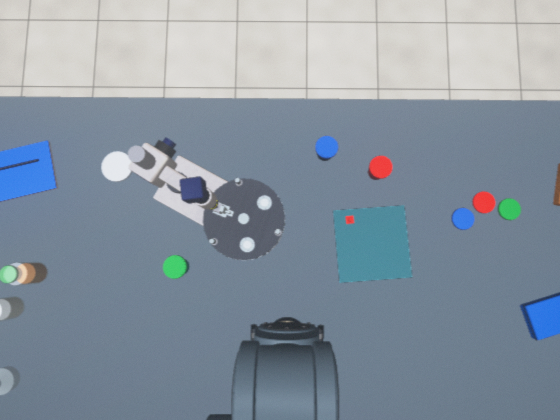

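The scene view shows a square stack (px ~(410,330)) on the anvil under the objective. In the top view the knobs are back on the click, the cups have not moved and the cover is on the pad at (349,220). I'm handing it in.

```bash
python3 -c "
from h import *
print(ctrl.job_done())"
```

```text
the job is handed in; nothing more can be done
None
```

The job is handed in: blocks 14, 11 and 8 (18 was absent) are wrung squarely on the anvil, thickest at the bottom, and the table is back one click under the objective; the cover is on the pad, the cups have not moved, and I saw no contact with the objective.

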